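# Pull the slide magazine from behind the shelved records and load the scanner

### The job

The slide magazine we want to digitise is at the back of the wooden tray, hemmed in by the microfilm carton and the small bound volume standing in front of it: set both of those aside, standing upright on the grey felt pad, then lower the magazine into the slide scanner's feed track so that it lies flat between the rails. Afterwards return the carton and the volume, upright, each to the same place in the tray where it stood at the start, square to the tray. Set things down without dropping or tipping them, and leave the loupe on the pad and the pencil in the tray where they lie.

Things in the scene. Friction and masses are not known exactly. Their poses are not given: they have to be found in the camera images.
- magazine_center (a point): Straight slide magazine: black trough 54 mm wide (its x), 190 mm long (its y), walls 46 mm high; its white-framed slides, 50 mm wide, reach 54 mm. Point at its centre, 27 mm above its underside; z up. Lies along the tray's back, under 12 mm behind carton and volume: no room for a finger until they are gone. Grip across its width, mid-length, in the upper half of the walls. 0.2-0.35 kg.
- carton_center (a point): Microfilm reel carton, plain grey board, standing on edge: 41 mm thick (its x, front to back), 101 mm wide (its y), 101 mm high. Point at its centre, 50.5 mm above its underside; z up. Grip across its thickness, in its top 35 mm while the magazine (54 mm high) is behind it. 0.13-0.27 kg.
- volume_center (a point): Small book bound in dark brown, standing upright: 38 mm thick (its x, front to back), 98 mm wide (its y), 132 mm high. Point at its centre, 66 mm above its underside; z up. Grip across its thickness, in its top half. 0.2-0.4 kg. It and the carton stand side by side in the tray's front row, in either order, about 16 mm apart.
- tray: Fixed shallow wooden tray, 180 mm (its x) by 250 mm (its y), floor 4 mm thick, rim 6 mm wide and 12 mm high above the table. Origin at the centre of its underside, on the table; x points from its front row to its back row, away from the robot, and y to the left.
- pad: Fixed grey felt pad, the side area: 170 mm (its x, away from the robot) by 250 mm (its y), 4 mm thick. Origin at the centre of its underside, on the table.
- scanner: Fixed slide scanner. Origin on the table, under the centre of its open feed track, which runs along its x. Track floor 8 mm above the table; rails and front stop 15 mm above it; free width 68 mm, free length x -110 to 115 mm, where the housing begins (185 long, 176 wide, 126 mm high, a blower on top to 215 mm). The magazine goes in with its length along x, either way round, centre near x = y = 0.
- loupe: Stand loupe, a black and clear cylinder 42 mm in diameter and 38 mm high, standing at the back (+x side) of the pad near the middle of its width; leave it alone. Origin at the centre of its underside.
- pencil: Yellow pencil, 140 mm long (its y), 8 mm thick, lying along the front of the tray; leave it alone. Origin at its middle, on its underside.
Things that resemble listed ones, but are neither listed nor needed, are in the scene too. Leave any blue, turquoise or yellow look-alike of the part that bears magazine_center alone.

How it is judged:
On the way, in this order (a step that is already met when the one before it is completed fails the run):
1. the carton and the volume both stand upright on the felt pad, the magazine still in the tray (x of carton_center in the frame of pad between -0.085 and 0.085 m and y of carton_center in the frame of pad between -0.125 and 0.125 m and z of carton_center in the frame of pad below 0.059 m and angle between each of carton_center, volume_center's own z axis and vertical below 0.1 rad and x of volume_center in the frame of pad between -0.085 and 0.085 m and y of volume_center in the frame of pad between -0.125 and 0.125 m and z of volume_center in the frame of pad below 0.075 m and distance of magazine_center from where it was at the start of the episode below 0.05 m), for 0.2 s.
2. the magazine lies flat in the scanner's track while the carton and the volume are still out of the tray (x of magazine_center in the frame of scanner between -0.022 and 0.022 m and y of magazine_center in the frame of scanner between -0.01 and 0.01 m and z of magazine_center in the frame of scanner below 0.039 m and angle between the y axis of magazine_center and the x axis of scanner, either way round below 0.15 rad and distance of each of carton_center, volume_center from where it was at the start of the episode above 0.05 m), for 0.2 s.
At the end, for the whole second after the job is handed in: Magazine flat in the scanner track (centre within 22 mm along, 10 mm across, 0.15 rad); carton and volume upright in the tray, each centre within 15 mm of its start and within 0.2 rad of square to the tray; all released and at rest (x of magazine_center in the frame of scanner between -0.022 and 0.022 m and y of magazine_center in the frame of scanner between -0.01 and 0.01 m and z of magazine_center in the frame of scanner below 0.039 m and angle between the y axis of magazine_center and the x axis of scanner, either way round below 0.15 rad and angle between magazine_center's own z axis and vertical below 0.06 rad and distance of each of carton_center, volume_center from where it was at the start of the episode below 0.015 m and angle between each of carton_center, volume_center's own z axis and vertical below 0.08 rad and angle between the x axis of each of carton_center, volume_center and the x axis of tray, either way round below 0.2 rad and linear speed of each of magazine, carton, volume below 0.02 m/s); the robot touches nothing.
It fails at once if the carton, volume or magazine is dropped (falls free at over 0.7 m/s, about 25 mm) ((contact force between the fingers and carton below 0.05 N and linear speed of carton above 0.7 m/s) or (contact force between the fingers and volume below 0.05 N and linear speed of volume above 0.7 m/s) or (contact force between the fingers and magazine below 0.05 N and linear speed of magazine above 0.7 m/s)).
It fails at once if the carton, volume or magazine is tipped more than 40 degrees (angle between any of carton_center, volume_center, magazine_center's own z axis and vertical above 0.7 rad).
It fails at once if the loupe or the pencil is moved more than 20 mm or the loupe is knocked over (distance of any of loupe, pencil from where it was at the start of the episode above 0.02 m or angle between loupe's own z axis and vertical above 0.5 rad).
It also fails if it takes over 141 s, if anything falls off the work surface, if the arm or the gripper's body presses on something with over 40 N, if the wrist force passes 120 N, or if a joint passes its speed limit or range.

### The arm

A 6-joint arm with a two-finger parallel gripper is mounted at the origin on the work surface. World frame = base frame: x ahead of the robot, y to its left, z up, the work surface at z = 0. Lengths are in m, angles in rad, forces in N, time in s.
With the tool pointing down it reaches from about 0.225 to 0.875 m from the base axis. Payload 3.4 kg.
Tool frame: the origin (TCP) lies between the finger pads; the fingertips stand 8 mm ahead of it and the grasp point (between the pads) lies 11 mm behind it; z points along the fingers, y is the line along which they close (so a half turn about z gives the same grasp; the last joint's range is limited). The gripper opens to 85 mm and grips with 20 to 120 N. Pads are 22 mm wide; open, the fingers measure 114 mm over their backs; the gripper's body (76 mm by 85 mm) begins 54 mm behind the grasp point. The pads swing forward as they close: fully open they stand 13 mm farther back than shut.
Start: joints at [1.092, 0.276, 1.505, -0, 1.361, -0.121], TCP at [0.201, 0.539, 0.239] pointing down, gripper open.
Joint ranges: [-2.89, 2.89], [-0.75, 2.08], [0.22, 2.7], [-1.18, 4.32], [0.11, 2.71], [-2.7, 2.7]. Speed limits (rad/s): [2.57, 2.57, 3.14, 3.14, 3.14, 3.14].

### API

Orientations are given as a unit quaternion [w, x, y, z].
In Python, from rig import manip, optics, finder gives the robot as it stands.
- The arm moves only by the tool servo_tool, never from a script. Its argument "increments" is a list of rows, each a list of 7 numbers: the shift along the tool's x, y, z in cm, then the turn, a rotation vector about the tool's x, y, z in degrees, then the closure, from -1 (fully open) to 1 (shut). In form: [[x, y, z, rx, ry, rz, gripper], ...]. A call has exactly 5 rows; each row shifts and turns the commanded pose from where the row before left it, along the tool's axes as they then stand; what a row does not reach is not made up. A row lasts 1/10 s, in which the tool goes at most 50 mm and 8.59 degrees, less where a joint would pass 70% of its speed; a pose out of reach is approached as far as the arm can. A call is refused whole if a number of a shift passes 5 or a number of a turn 8.59, either way. A call with a gripper value outside its range is refused whole. The fingers move at their own pace and stop on an object; "squeeze" is the grip in N (left out, the last holds). Time passes only in rows, so rows that do not move let the fingers close, or fill a call up. It gives the time, the measured TCP pose, the force, the opening and the grip force at its end, in the units of the state.
- manip.get_state(): the state, without advancing time (a new reading comes with each control period).
- optics.get_image(name): name is "side" or "top" or "wrist"; returns the picture (480x640x3 uint8, red, green, blue); there is no depth.
- optics.get_calibration(name): a dict with "fov_y" (degrees; the focal length in pixels is half the picture's height over the tangent of half this angle, whatever the lens; pixels are square), "cx", "cy" (the principal point, pixels), "world_to_cam" (4x4, takes a point from world to camera coordinates). Camera axes: x right, y down, z forward; pixel columns grow to the right and rows downward; lengths in m; the calibration is good to about 2 mm. A picture is of the moment at which its call begins: read the wrist's pose just before it. get_calibration takes no time and is no camera call; for the wrist camera it gives the pose at the moment of the call.
- manip.sign_off(): hands the job in; it is judged then, once.
Trained networks look in the newest picture that a camera, given by its name, has taken for a name from the list of things; names that differ only in an ending like _2 or _b are one class to them, and where a whole thing is asked for, a point or a joint stands for the part that bears it (a point fixed in the world has none). Each returns a list of dicts, best first, with "p" (0 to 1); they miss things now and then, are a little off and sometimes report something else, mostly with a low value. They report only what shows in the picture. A call takes as long as a camera call. They do not tell look-alikes from the thing itself.
- finder.silhouettes(label, camera): "region" (480x640 bool, what is visible of it) and "box" ([centre column, centre row, width, height] in pixels, round what is visible of it).
- finder.tip_of(label, camera): "at" ([column, row] in pixels: a listed point, or the origin of a listed thing).
The state is a dict: "clock": time; "qpos": joint angles; "qd": joint speeds; "effort": joint torques, N m; "position": TCP position; "ee_rot": TCP orientation; "contact_force": force on the tool from outside, world axes, zero at the start; "moment": the same for the moment, N m; "width": finger opening in m; "gripper_force": force on a finger pad.
Only numpy, scipy, OpenCV 4.12 (cv2) and the standard library are available. Lean on these libraries where they do the work, as an engineer would, in place of code of your own. Each camera call takes 0.05 s, during which the arm holds its last target. There are 200 camera calls.

## Working session

There is one attempt and no reset: what is moved stays moved. The work goes in short steps, Python scripts to look and compute and a tool call to move; the robot and the scene stay as the last step left them, time stands still between calls to the robot, and variables do not carry over. Pictures are saved under pics/ and viewed, at most 14 in all, crops included, and the job is handed in when it is done.

Besides the shell and the picture viewer there is one more tool, called by a JSON object that holds its "api" and its "payload". servo_tool: Moves the arm, as the interface text tells. Its arguments: {"type":"object","properties":{"increments":{"type":"array","items":{"type":"array","items":{"type":"number"}}},"squeeze":{"type":"number"}},"required":["increments"]}

```bash
mkdir -p pics; ls; cat > h.py <<'E'
import numpy as np, cv2
from rig import manip, optics, finder
def snap(c,name=None):
    im=optics.get_image(c)
    if name: cv2.imwrite('pics/'+name+'.png',im[:,:,::-1])
    return im
def ray(c,uv):
    k=optics.get_calibration(c); f=240/np.tan(np.radians(k['fov_y'])/2)
    T=np.linalg.inv(np.array(k['world_to_cam'])); d=T[:3,:3]@[(uv[0]-k['cx'])/f,(uv[1]-k['cy'])/f,1]
    return T[:3,3],d
def at(c,uv,z):
    o,d=ray(c,uv); return o+d*(z-o[2])/d[2]
def proj(c,p):
    k=optics.get_calibration(c); f=240/np.tan(np.radians(k['fov_y'])/2)
    T=np.array(k['world_to_cam']); q=T[:3,:3]@p+T[:3,3]
    return q[:2]/q[2]*f+[k['cx'],k['cy']]
E
python3 - <<'E'
from h import *
np.set_printoptions(precision=3,suppress=True)
for c in ['top','side']:
    snap(c,c+'0'); k=optics.get_calibration(c); print(c,k['fov_y'],ray(c,(k['cx'],k['cy'])))
    for l,z in [('magazine_center',.031),('carton_center',.0545),('volume_center',.07),('tray',0),('pad',0),('scanner',0),('loupe',.004),('pencil',.004)]:
        for r in finder.tip_of(l,c)[:3]: print(l,round(r['p'],2),np.array(r['at']),at(c,r['at'],z))
print(manip.get_state())
E
```

```text
pics
top 45.49330847529582 (array([0.305, 0.014, 1.436]), array([ 0.14, -0.02, -0.99]))
magazine_center 0.97 [335.4 127.6] [ 0.809 -0.064  0.031]
magazine_center 0.84 [166.6 376.7] [0.191 0.349 0.031]
magazine_center 0.74 [313.9 213.4] [ 0.586 -0.007  0.031]
carton_center 0.84 [296.5 228. ] [0.545 0.036 0.054]
volume_center 0.87 [340.7 229.6] [ 0.538 -0.071  0.07 ]
tray 0.74 [319.1 220.1] [ 0.575 -0.021  0.   ]
pad 0.92 [182.4 230.1] [0.551 0.326 0.   ]
scanner 0.69 [182.8 228.1] [0.557 0.325 0.   ]
scanner 0.61 [439.8 242. ] [ 0.516 -0.328  0.   ]
scanner 0.21 [320.7 220.7] [ 0.573 -0.025  0.   ]
loupe 0.49 [195.7 210. ] [0.602 0.293 0.004]
side 51.82141324313678 (array([0.098, 1.112, 0.777]), array([ 0.284, -0.808, -0.516]))
magazine_center 0.82 [402.4 369.3] [0.185 0.351 0.031]
magazine_center 0.77 [227.6 228.5] [ 0.818 -0.063  0.031]
magazine_center 0.66 [283.9 250.7] [ 0.601 -0.     0.031]
carton_center 0.89 [296.8 255.3] [0.542 0.045 0.054]
volume_center 0.88 [311.5 230. ] [ 0.544 -0.076  0.07 ]
tray 0.62 [295.8 260.3] [ 0.568 -0.009  0.   ]
tray 0.24 [287.1 248.8] [ 0.617 -0.06   0.   ]
pad 0.72 [251.8 331.8] [ 0.549  0.318 -0.   ]
scanner 0.73 [340.2 218.7] [ 0.525 -0.3    0.   ]
loupe 0.9 [234. 320.] [0.607 0.298 0.004]
pencil 0.55 [321.3 261.6] [ 0.494 -0.021  0.004]
{'clock': 0.9, 'qpos': array([ 1.092,  0.276,  1.505, -0.   ,  1.361, -0.121]), 'qd': array([-0.001,  0.   ,  0.001,  0.   , -0.   , -0.   ]), 'effort': array([ -0.001, -41.665, -24.61 ,  -0.   ,   0.   ,   0.   ]), 'position': array([0.201, 0.539, 0.239]), 'ee_rot': array([0.   , 0.178, 0.984, 0.   ]), 'contact_force': array([0.444, 0.265, 0.011]), 'moment': array([-0.05 , -0.001,  0.015]), 'gripper_force': 0.0, 'width': 0.08532024302520488}
```

View pics/top0.png

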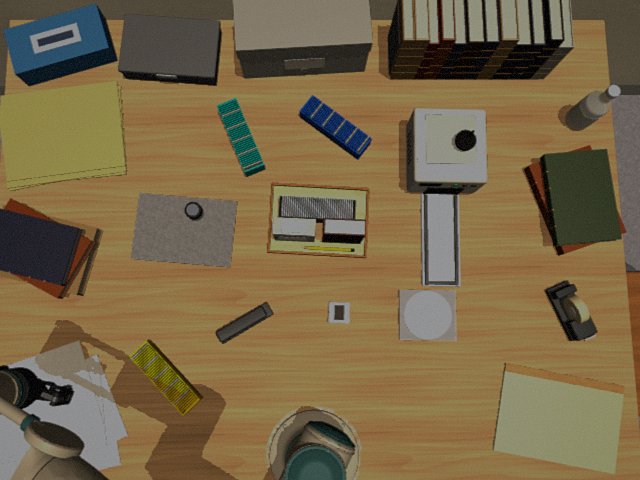

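View pics/side0.png

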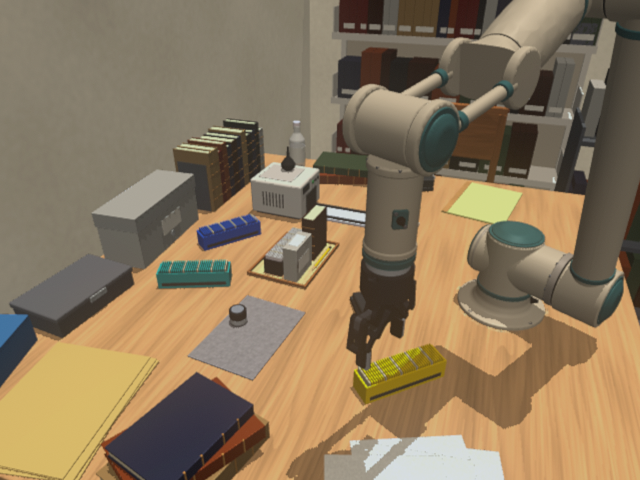

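```bash
python3 - <<'E'
import cv2
a=cv2.imread('pics/top0.png')[150:310,130:530]
cv2.imwrite('pics/crop0.png',cv2.resize(a,None,fx=2,fy=2,interpolation=cv2.INTER_CUBIC))
E
```

```text
(no output)
```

View pics/crop0.png

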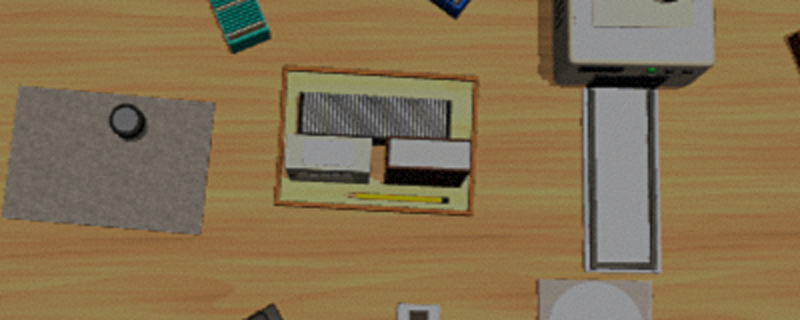

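The slide magazine candidates in the top picture are:
- black with white slides, in the tray at (317,207): this is the one I want
- blue at (335,127), turquoise at (240,147) and yellow at (167,377): look-alikes to leave alone

The crop confirms the choice. The carton is front left at (296,228), the volume front right at (343,230), the pencil at (330,249), the loupe at (194,211), and the track runs from (440,195) to (440,285).

```bash
python3 - <<'E'
from h import *
np.set_printoptions(precision=3,suppress=True)
snap('top')
for l,z in [('tray',.012),('pad',.004),('scanner',.02),('magazine_center',.054),('carton_center',.105),('volume_center',.136)]:
    for r in finder.silhouettes(l,'top')[:3]:
        m=np.argwhere(r['region'])[:,::-1]
        P=np.array([at('top',u,z)[:2] for u in m]).astype(np.float32)
        (c,s,a)=cv2.minAreaRect(P); print(l,round(r['p'],2),np.array(r['box']),np.array(c),np.array(s),round(a,1))
print('wristcam in tool'); 
from scipy.spatial.transform import Rotation as R
s=manip.get_state();q=s['ee_rot'];Rt=R.from_quat(q,scalar_first=True).as_matrix()
k=optics.get_calibration('wrist');T=np.linalg.inv(np.array(k['world_to_cam']))
print(k['fov_y'],Rt.T@(T[:3,3]-s['position']),Rt.T@T[:3,:3]); print(Rt)
# track corners
for u in [(423,192),(458,192),(423,284),(459,284)]: print(at('top',u,.023))
E
```

```text
Traceback (most recent call last):
  File "h.py", line 12, in at
    o,d=ray(c,uv); return o+d*(z-o[2])/d[2]
        ~~~^^^^^^
  File "h.py", line 8, in ray
    k=optics.get_calibration(c); f=240/np.tan(np.radians(k['fov_y'])/2)
ValueError: time passes only in moves, steps and waits
```

```bash
cat > h.py <<'E'
import numpy as np, cv2, functools
from scipy.spatial.transform import Rotation as R
from rig import manip, optics, finder
np.set_printoptions(precision=3,suppress=True)
@functools.lru_cache(None)
def cal(c):
    k=optics.get_calibration(c); return 240/np.tan(np.radians(k['fov_y'])/2),k['cx'],k['cy'],np.array(k['world_to_cam'])
def snap(c,name=None):
    cal.cache_clear(); cal(c); im=optics.get_image(c)
    if name: cv2.imwrite('pics/'+name+'.png',im[:,:,::-1])
    return im
def at(c,uv,z):
    f,cx,cy,W=cal(c); T=np.linalg.inv(W); o=T[:3,3]
    d=T[:3,:3]@[(uv[0]-cx)/f,(uv[1]-cy)/f,1]
    return o+d*(z-o[2])/d[2]
def proj(c,p):
    f,cx,cy,W=cal(c); q=W[:3,:3]@np.array(p)+W[:3,3]
    return q[:2]/q[2]*f+[cx,cy]
def rect(c,region,z):
    m=cv2.findContours(region.astype(np.uint8),cv2.RETR_EXTERNAL,cv2.CHAIN_APPROX_NONE)[0]
    m=max(m,key=cv2.contourArea)[:,0]
    return cv2.minAreaRect(np.array([at(c,u,z)[:2] for u in m]).astype(np.float32))
def tool():
    s=manip.get_state(); return s,R.from_quat(s['ee_rot'],scalar_first=True).as_matrix()
def go(p,yaw=None):
    """shift in tool cm from the present pose to world point p, turn about tool z (deg) so tool y points along yaw+90"""
    s,M=tool(); out=M.T@(np.array(p)-s['position'])*100
    rz=None
    if yaw is not None:
        d=M.T@np.array([np.cos(yaw),np.sin(yaw),0]); rz=(np.degrees(np.arctan2(d[1],d[0]))-90+90)%180-90
    print('shift',out,'rz',rz,'tilt',M[:,2],'w',s['width'],'pos',s['position'],'F',s['contact_force'],'t',s['clock'])
E
python3 - <<'E'
from h import *
snap('top')
for l,z in [('tray',.012),('pad',.004),('scanner',.02),('magazine_center',.054),('carton_center',.105),('volume_center',.136)]:
    for r in finder.silhouettes(l,'top')[:3]:
        c,s,a=rect('top',r['region'],z); print(l,round(r['p'],2),np.array(r['box']),np.array(c),np.array(s),round(a,1))
s,M=tool(); T=np.linalg.inv(cal('wrist')[3])
print(cal('wrist')[:3],M.T@(T[:3,3]-s['position']),M.T@T[:3,:3]); print(M)
for u in [(423,192),(458,192),(423,284),(459,284)]: print(at('top',u,.023))
E
```

```text
tray 0.88 [319.4 221.3 104.8  76.3] [ 0.574 -0.018] [0.255 0.186] 87.3
tray 0.56 [340.1 232.   42.5  28.8] [ 0.545 -0.081] [0.107 0.064] 89.5
pad 0.75 [183.4 230.4 103.1  78.8] [0.553 0.32 ] [0.25 0.17] 84.5
scanner 0.87 [445.4 198.9  85.5 180.6] [ 0.634 -0.346] [0.208 0.463] 88.6
scanner 0.27 [319.7 219.7 102.8  72.8] [ 0.572 -0.018] [0.248 0.18 ] 86.3
magazine_center 0.98 [319.1 209.6  76.8  26.3] [ 0.592 -0.016] [0.191 0.064] 86.9
magazine_center 0.94 [241.2 137.5  47.1  76.6] [0.779 0.173] [0.203 0.058] 22.6
magazine_center 0.89 [335.7 130.4  71.   63.9] [ 0.803 -0.061] [0.194 0.069] 52.1
carton_center 0.98 [295.5 227.8  48.7  24.8] [0.534 0.041] [0.105 0.056] 86.9
volume_center 0.81 [343.1 231.4  44.7  29.5] [ 0.526 -0.073] [0.099 0.056] 89.5
(np.float64(368.9767544154427), 318.9611618761199, 234.8156393068612) [ 0.08   0.001 -0.134] [[ 0.001 -0.95  -0.313]
 [ 1.     0.001  0.   ]
 [ 0.    -0.313  0.95 ]]
[[-0.937  0.35   0.   ]
 [ 0.35   0.937  0.   ]
 [ 0.     0.    -1.   ]]
[ 0.641 -0.285  0.023]
[ 0.64  -0.374  0.023]
[ 0.407 -0.276  0.023]
[ 0.407 -0.366  0.023]
```

{"api": "servo_tool", "payload": {"increments": [[0,0,0,0,0,7.25,-1],[0,0,0,0,0,7.25,-1],[0,0,0,0,0,7.25,-1],[0,0,0,0,0,7.25,-1],[0,0,0,0,0,7.25,-1]]}}

```text
clock: 1.85
position: [0.2014, 0.5386, 0.2393]
ee_rot: [-0.0, 0.478, 0.879, 0.0]
contact_force: [-0.2, 0.3, 0.6]
width: 0.0851
gripper_force: 0.0
```

{"api": "servo_tool", "payload": {"increments": [[0,0,0,0,0,7.25,-1],[0,0,0,0,0,7.25,-1],[0,0,0,0,0,7.25,-1],[0,0,0,0,0,7.25,-1],[0,0,0,0,0,7.25,-1]]}}

```text
clock: 2.35
position: [0.2014, 0.5386, 0.2393]
ee_rot: [0.0, 0.727, 0.686, 0.0]
contact_force: [0.1, 0.4, -0.7]
width: 0.0852
gripper_force: 0.0
```

{"api": "servo_tool", "payload": {"increments": [[-3.5,2.5,-0.2,0,0,0,-1],[-3.5,2.5,-0.2,0,0,0,-1],[-3.5,2.5,-0.2,0,0,0,-1],[-3.5,2.5,-0.2,0,0,0,-1],[-3.5,2.5,-0.2,0,0,0,-1]]}}

```text
clock: 2.85
position: [0.3177, 0.3559, 0.2495]
ee_rot: [0.0, 0.725, 0.689, 0.0]
contact_force: [0.9, -0.7, -0.4]
width: 0.0855
gripper_force: 0.0
```

{"api": "servo_tool", "payload": {"increments": [[-3.5,2.5,-0.2,0,0,0,-1],[-3.5,2.5,-0.2,0,0,0,-1],[-3.5,2.5,-0.2,0,0,0,-1],[-3.5,2.5,-0.2,0,0,0,-1],[-3.5,2.5,-0.2,0,0,0,-1]]}}

```text
clock: 3.35
position: [0.4334, 0.1744, 0.2597]
ee_rot: [0.0, 0.725, 0.688, 0.0]
contact_force: [1.8, 0.4, 0.7]
width: 0.0852
gripper_force: 0.0
```

{"api": "servo_tool", "payload": {"increments": [[-3.5,2.5,-0.2,0,0,0,-1],[-3.5,2.5,-0.2,0,0,0,-1],[-3.5,2.5,-0.2,0,0,0,-1],[-3.4,2.4,-0.2,0,0,0,-1],[0,0,0,0,0,0,-1]]}}

```text
clock: 3.85
position: [0.5274, 0.0276, 0.2672]
ee_rot: [0.002, 0.727, 0.687, 0.0]
contact_force: [0.8, 0.2, -0.3]
width: 0.0852
gripper_force: 0.0
```

```bash
python3 - <<'E'
from h import *
im=snap('wrist','w1')
for l,z in [('tray',.012),('magazine_center',.054),('carton_center',.105),('volume_center',.136)]:
    for r in finder.silhouettes(l,'wrist')[:2]:
        c,s,a=rect('wrist',r['region'],z); print(l,round(r['p'],2),np.array(r['box']),np.array(c),np.array(s),round(a,1))
go([.545,0,.27],np.radians(-3))
E
```

```text
tray 0.85 [367.4 221.  177.9 220.2] [ 0.574 -0.016] [0.25  0.181] 86.5
magazine_center 0.8 [566.9 258.  144.1 169.7] [ 0.793 -0.05 ] [0.18  0.091] 52.2
magazine_center 0.71 [558.2  47.6 163.6  94.9] [0.738 0.161] [0.13  0.054] 22.6
carton_center 0.76 [335.2 186.6  49.8 125.7] [0.542 0.046] [0.103 0.041] 86.8
volume_center 0.95 [334.2 317.6  47.  137. ] [ 0.535 -0.057] [0.128 0.038] 87.0
shift [-3.19   2.315 -0.276] rz 0.06687857670939934 tilt [-0.001  0.001 -1.   ] w 0.08511238581248715 pos [0.524 0.033 0.267] F [-0.753 -0.432  0.896] t 4.1
```

View pics/w1.png

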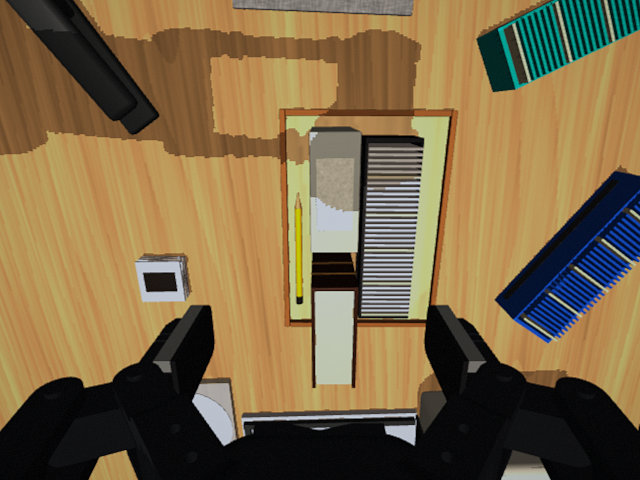

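The wrist picture shows the carton top at (336,190), the volume top at (334,337), the magazine at (392,228), and the pencil at (298,248), clear of the fingers. The measured sizes (103×41 mm and 38 mm) match. Next I reach for the carton.

{"api": "servo_tool", "payload": {"increments": [[0.3,0.35,2,0,0,0,-1],[0.3,0.35,2,0,0,0,-1],[0.3,0.35,2,0,0,0,-1],[0.3,0.35,2,0,0,0,-1],[0.2,0.35,2,0,0,0,-1]]}}

```text
clock: 4.6
position: [0.5419, 0.0468, 0.1669]
ee_rot: [0.0, 0.725, 0.689, 0.0]
contact_force: [-0.6, -0.6, -0.3]
width: 0.0854
gripper_force: 0.0
```

{"api": "servo_tool", "payload": {"increments": [[0,0,2,0,0,0,-1],[0,0,2,0,0,0,-1],[0,0,2,0,0,0,-1],[0,0,1.7,0,0,0,-1],[0,0,1,0,0,0,-1]]}}

```text
clock: 5.1
position: [0.5411, 0.0465, 0.0793]
ee_rot: [-0.001, 0.725, 0.689, -0.001]
contact_force: [0.1, 1.1, 0.3]
width: 0.0854
gripper_force: 0.0
```

```bash
python3 - <<'E'
from h import *
go([.542,.046,.080],np.radians(-3.1))
im=snap('wrist','w2')
for r in finder.silhouettes('carton_center','wrist')[:2]:
    c,s,a=rect('wrist',r['region'],.105); print(round(r['p'],2),np.array(r['box']),np.array(c),np.array(s),round(a,1))
E
```

```text
shift [-0.042  0.088 -0.073] rz 0.21428341892408298 tilt [-0.002  0.    -1.   ] w 0.08544796303980712 pos [0.541 0.046 0.079] F [0.055 1.055 0.3  ] t 5.1
0.65 [320.8 299.4 131.6 257.2] [0.543 0.063] [0.095 0.041] 86.9
```

View pics/w2.png

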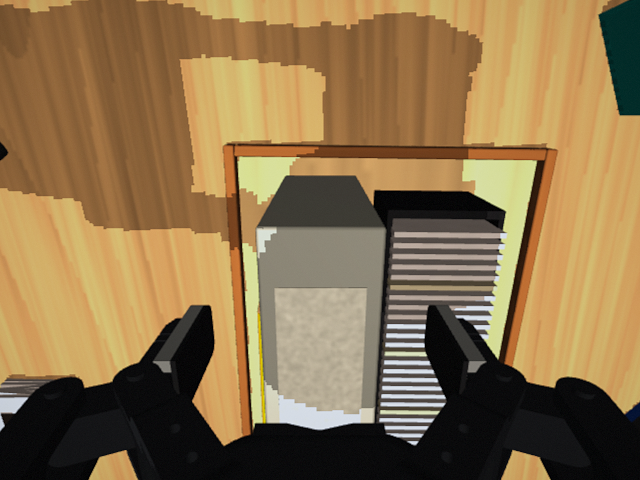

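The carton's top edge spans columns 258 to 385 and is centred between the fingers at 211 and 427, so I close and lift.

{"api": "servo_tool", "payload": {"increments": [[0,0,0,0,0,0,0],[0,0,0,0,0,0,0.5],[0,0,0,0,0,0,1],[0,0,0,0,0,0,1],[0,0,0,0,0,0,1]], "squeeze": 40}}

```text
clock: 5.7
position: [0.5429, 0.0451, 0.0813]
ee_rot: [0.0, 0.725, 0.688, 0.001]
contact_force: [-2.4, 0.6, 6.2]
width: 0.0404
gripper_force: 40.9
```

{"api": "servo_tool", "payload": {"increments": [[0,0,0,0,0,0,1],[0,0,0,0,0,0,1],[0,0,0,0,0,0,1],[0,0,-0.5,0,0,0,1],[0,0,-0.5,0,0,0,1]]}}

```text
clock: 6.2
position: [0.5423, 0.045, 0.0903]
ee_rot: [-0.0, 0.725, 0.688, -0.0]
contact_force: [0.4, 0.2, -1.2]
width: 0.0408
gripper_force: 40.7
```

```bash
python3 - <<'E'
from h import *
go([.528,.385,.14])
E
```

```text
shift [33.878 -3.211 -4.969] rz None tilt [-0.001  0.    -1.   ] w 0.04075406263926282 pos [0.542 0.045 0.09 ] F [ 0.351  0.158 -1.23 ] t 6.2
```

{"api": "servo_tool", "payload": {"increments": [[0,0,-1,0,0,0,1],[0,0,-1.5,0,0,0,1],[0,0,-1.5,0,0,0,1],[0,0,-1.5,0,0,0,1],[1,-0.1,-0.5,0,0,0,1]]}}

```text
clock: 6.7
position: [0.5434, 0.0545, 0.1524]
ee_rot: [0.002, 0.726, 0.688, 0.001]
contact_force: [0.1, -0.3, -1.9]
width: 0.0407
gripper_force: 40.9
```

{"api": "servo_tool", "payload": {"increments": [[2,-0.2,0,0,0,0,1],[3,-0.3,0,0,0,0,1],[3,-0.3,0,0,0,0,1],[3,-0.3,0,0,0,0,1],[3,-0.3,0,0,0,0,1]]}}

```text
clock: 7.2
position: [0.5347, 0.1975, 0.1501]
ee_rot: [-0.0, 0.725, 0.688, -0.0]
contact_force: [-0.0, 0.0, -1.4]
width: 0.0402
gripper_force: 40.8
```

{"api": "servo_tool", "payload": {"increments": [[3,-0.3,0,0,0,0,1],[3,-0.3,0,0,0,0,1],[3,-0.3,0,0,0,0,1],[3,-0.3,0,0,0,0,1],[3,-0.3,0,0,0,0,1]]}}

```text
clock: 7.7
position: [0.5273, 0.3481, 0.15]
ee_rot: [-0.0, 0.725, 0.688, -0.0]
contact_force: [-0.5, -1.0, -2.0]
width: 0.0404
gripper_force: 40.8
```

{"api": "servo_tool", "payload": {"increments": [[2.5,-0.1,0,0,0,0,1],[1.4,0,0,0,0,0,1],[0,0,1,0,0,0,1],[0,0,1.5,0,0,0,1],[0,0,1.5,0,0,0,1]]}}

```text
clock: 8.2
position: [0.5289, 0.3838, 0.1091]
ee_rot: [0.0, 0.725, 0.688, -0.001]
contact_force: [0.1, 0.6, -1.2]
width: 0.0406
gripper_force: 40.9
```

{"api": "servo_tool", "payload": {"increments": [[0,0,0.5,0,0,0,1],[0,0,0.5,0,0,0,1],[0,0,0.2,0,0,0,1],[0,0,0,0,0,0,1],[0,0,0,0,0,0,1]]}}

```text
clock: 8.7
position: [0.5297, 0.3853, 0.0989]
ee_rot: [0.0, 0.725, 0.688, 0.001]
contact_force: [0.6, 0.5, -2.3]
width: 0.0406
gripper_force: 40.8
```

```bash
python3 - <<'E'
from h import *
go([.528,.385,.080],np.radians(-3))
E
```

```text
shift [-0.038 -0.175  1.894] rz -0.006738381546767869 tilt [ 0.001  0.001 -1.   ] w 0.04062970464757002 pos [0.53  0.385 0.099] F [ 0.639  0.532 -2.331] t 8.7
```

{"api": "servo_tool", "payload": {"increments": [[0,0,0.7,0,0,0,1],[0,0,0.6,0,0,0,1],[0,0,0.3,0,0,0,1],[0,0,0.1,0,0,0,1],[0,0,0,0,0,0,1]]}}

```text
clock: 9.2
position: [0.5291, 0.3852, 0.0814]
ee_rot: [-0.0, 0.725, 0.688, -0.0]
contact_force: [-1.5, 0.1, 0.4]
width: 0.0406
gripper_force: 41.1
```

{"api": "servo_tool", "payload": {"increments": [[0,0,0.1,0,0,0,1],[0,0,0,0,0,0,1],[0,0,0.1,0,0,0,1],[0,0,0,0,0,0,1],[0,0,0,0,0,0,1]]}}

```text
clock: 9.7
position: [0.5291, 0.3853, 0.0813]
ee_rot: [0.0, 0.725, 0.688, 0.0]
contact_force: [-2.6, -2.5, 9.6]
width: 0.04
gripper_force: 42.1
```

{"api": "servo_tool", "payload": {"increments": [[0,0,-0.15,0,0,0,1],[0,0,0,0,0,0,0],[0,0,0,0,0,0,-0.5],[0,0,0,0,0,0,-1],[0,0,0,0,0,0,-1]]}}

```text
clock: 10.2
position: [0.5294, 0.3853, 0.0806]
ee_rot: [-0.0, 0.725, 0.688, 0.0]
contact_force: [-1.3, -0.5, -0.2]
width: 0.0838
gripper_force: 0.0
```

{"api": "servo_tool", "payload": {"increments": [[0,0,0,0,0,0,-1],[0,0,-1,0,0,0,-1],[0,0,-3,0,0,0,-1],[0,0,-4,0,0,0,-1],[0,0,-4,0,0,0,-1]]}}

```text
clock: 10.7
position: [0.5291, 0.3851, 0.2025]
ee_rot: [-0.0, 0.725, 0.688, -0.0]
contact_force: [0.2, -0.2, 0.1]
width: 0.0853
gripper_force: 0.0
```

{"api": "servo_tool", "payload": {"increments": [[-2,0.2,0,0,0,0,-1],[-4,0.3,0,0,0,0,-1],[-4,0.3,0,0,0,0,-1],[-4,0.3,0,0,0,0,-1],[-4,0.3,0,0,0,0,-1]]}}

```text
clock: 11.2
position: [0.5335, 0.2029, 0.201]
ee_rot: [0.0, 0.725, 0.689, 0.0]
contact_force: [0.4, 0.7, -1.0]
width: 0.0853
gripper_force: 0.0
```

{"api": "servo_tool", "payload": {"increments": [[-4,0.3,0,0,0,0,-1],[-4,0.3,0,0,0,0,-1],[-4,0.3,0,0,0,0,-1],[-3.5,0.3,0,0,0,0,-1],[0,0,0,0,0,0,-1]]}}

```text
clock: 11.7
position: [0.5377, 0.045, 0.2011]
ee_rot: [0.001, 0.727, 0.687, -0.001]
contact_force: [-0.3, 0.7, 0.6]
width: 0.0852
gripper_force: 0.0
```

```bash
python3 - <<'E'
from h import *
im=snap('wrist','w3'); 
for l,z in [('volume_center',.136),('magazine_center',.054),('tray',.012)]:
  for r in finder.silhouettes(l,'wrist')[:2]:
    c,s,a=rect('wrist',r['region'],z); print(l,round(r['p'],2),np.array(r['box']),np.array(c),np.array(s),round(a,1))
go([.5355,-.069,.105],np.radians(-3.1))
snap('top')
for l,z in [('carton_center',.0545),('volume_center',.07),('loupe',.004)]: 
  for r in finder.tip_of(l,'top')[:2]: print(l,r['p'],at('top',r['at'],z))
E
```

```text
volume_center 0.65 [324.1 351.5  61.9 157.6] [ 0.537 -0.022] [0.116 0.038] 87.0
magazine_center 0.85 [575.9 299.  128.3 163.6] [ 0.782 -0.057] [0.153 0.098] 52.8
magazine_center 0.65 [394.9 265.9  83.  213.7] [ 0.593 -0.007] [0.193 0.059] 86.5
tray 0.89 [366.5 254.1 215.3 250.1] [ 0.574 -0.015] [0.251 0.181] 86.4
shift [-11.899   0.416   9.58 ] rz 0.11641877115660293 tilt [ 0.     0.001 -1.   ] w 0.08566937562793246 pos [0.538 0.05  0.201] F [-0.246  0.386 -0.298] t 11.9
carton_center 0.64 [0.525 0.38  0.054]
volume_center 0.83 [ 0.542 -0.072  0.07 ]
loupe 0.54 [0.601 0.292 0.004]
```

View pics/w3.png

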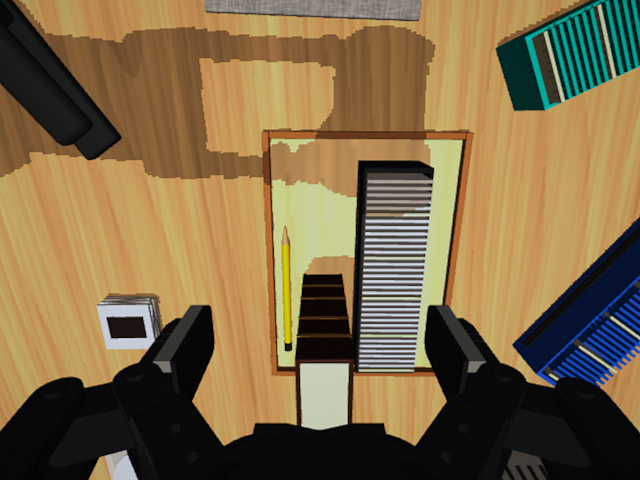

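The volume's near top edge is at row 360, columns 296 to 354. The magazine is at (395,268).

```bash
python3 - <<'E'
from h import *
a,b=at('wrist',(296,361),.136),at('wrist',(354,359),.136); print(a,b,np.hypot(*(a-b)[:2]))
c=(a+b)/2-.049*np.array([.055,.9985,0]); print(c); go([c[0],c[1],.105])
E
```

```text
[ 0.52  -0.018  0.136] [ 0.557 -0.019  0.136] 0.037083389616942304
[ 0.536 -0.068  0.136]
shift [-11.786   0.424   9.575] rz None tilt [-0.  0. -1.] w 0.08559968354340738 pos [0.538 0.05  0.201] F [-0.755  0.636 -0.387] t 12.1
```

{"api": "servo_tool", "payload": {"increments": [[-3,0.1,0,0,0,0,-1],[-3,0.1,0,0,0,0,-1],[-3,0.1,0,0,0,0,-1],[-2.8,0.1,0,0,0,0,-1],[0,0,1,0,0,0,-1]]}}

```text
clock: 12.6
position: [0.5369, -0.0713, 0.1918]
ee_rot: [0.002, 0.726, 0.688, 0.0]
contact_force: [0.7, 0.7, 0.4]
width: 0.0853
gripper_force: 0.0
```

{"api": "servo_tool", "payload": {"increments": [[0,0,2,0,0,0,-1],[0,0,2,0,0,0,-1],[0,0,2,0,0,0,-1],[0,0,2,0,0,0,-1],[0,0,0.6,0,0,0,-1]]}}

```text
clock: 13.1
position: [0.5339, -0.067, 0.1025]
ee_rot: [-0.002, 0.725, 0.689, -0.001]
contact_force: [-0.1, 0.4, 0.4]
width: 0.0856
gripper_force: 0.0
```

{"api": "servo_tool", "payload": {"increments": [[0,0,0,0,0,0,0],[0,0,0,0,0,0,0.5],[0,0,0,0,0,0,1],[0,0,0,0,0,0,1],[0,0,0,0,0,0,1]], "squeeze": 50}}

```text
clock: 13.6
position: [0.5359, -0.0687, 0.1059]
ee_rot: [0.001, 0.725, 0.688, 0.0]
contact_force: [-1.4, 1.0, 5.6]
width: 0.0378
gripper_force: 50.7
```

{"api": "servo_tool", "payload": {"increments": [[0,0,0,0,0,0,1],[0,0,0,0,0,0,1],[0,0,0,0,0,0,1],[0,0,-0.5,0,0,0,1],[0,0,-0.5,0,0,0,1]]}}

```text
clock: 14.1
position: [0.5352, -0.0687, 0.1147]
ee_rot: [-0.0, 0.725, 0.688, -0.0]
contact_force: [-0.7, 0.8, -1.8]
width: 0.0375
gripper_force: 50.4
```

```bash
python3 - <<'E'
from h import *
go([.516,.265,.18],np.radians(-3.1))
E
```

```text
shift [33.225 -3.68  -6.523] rz 0.0879587438431031 tilt [-0.001  0.    -1.   ] w 0.03749186557093187 pos [ 0.535 -0.069  0.115] F [-0.715  0.823 -1.766] t 14.1
```

{"api": "servo_tool", "payload": {"increments": [[0,0,-1,0,0,0,1],[0,0,-1.5,0,0,0,1],[0,0,-1.5,0,0,0,1],[0,0,-1.5,0,0,0,1],[0,0,-1,0,0,0,1]]}}

```text
clock: 14.6
position: [0.5361, -0.0689, 0.1813]
ee_rot: [0.001, 0.725, 0.688, 0.001]
contact_force: [1.1, -0.3, -2.4]
width: 0.0374
gripper_force: 50.5
```

{"api": "servo_tool", "payload": {"increments": [[2,-0.2,0,0,0,0,1],[3,-0.4,0,0,0,0,1],[3,-0.4,0,0,0,0,1],[3,-0.4,0,0,0,0,1],[3,-0.4,0,0,0,0,1]]}}

```text
clock: 15.1
position: [0.5246, 0.0731, 0.18]
ee_rot: [-0.0, 0.725, 0.688, 0.0]
contact_force: [1.2, -0.3, -2.8]
width: 0.0374
gripper_force: 50.5
```

{"api": "servo_tool", "payload": {"increments": [[3,-0.4,0,0,0,0,1],[3,-0.4,0,0,0,0,1],[3,-0.3,0,0,0,0,1],[3,-0.3,0,0,0,0,1],[3,-0.3,0,0,0,0,1]]}}

```text
clock: 15.6
position: [0.5156, 0.2239, 0.18]
ee_rot: [0.0, 0.725, 0.688, 0.0]
contact_force: [-0.1, 0.5, -2.7]
width: 0.0373
gripper_force: 50.5
```

{"api": "servo_tool", "payload": {"increments": [[2.5,-0.2,0,0,0,0,1],[1.7,0,0,0,0,0,1],[0,0,1,0,0,0,1],[0,0,1.5,0,0,0,1],[0,0,1.5,0,0,0,1]]}}

```text
clock: 16.1
position: [0.5159, 0.2635, 0.1389]
ee_rot: [0.0, 0.725, 0.688, -0.001]
contact_force: [0.7, -0.8, -3.2]
width: 0.0376
gripper_force: 50.6
```

{"api": "servo_tool", "payload": {"increments": [[0,0,1,0,0,0,1],[0,0,0.8,0,0,0,1],[0,0,0.6,0,0,0,1],[0,0,0.4,0,0,0,1],[0,0,0,0,0,0,1]]}}

```text
clock: 16.6
position: [0.5159, 0.2645, 0.1115]
ee_rot: [-0.0, 0.725, 0.688, -0.0]
contact_force: [-0.5, -0.7, -3.6]
width: 0.0372
gripper_force: 50.5
```

```bash
python3 - <<'E'
from h import *
go([.516,.265,.1065],np.radians(-3.1))
E
```

```text
shift [0.047 0.006 0.499] rz 0.08766032928286904 tilt [-0. -0. -1.] w 0.03723637997991414 pos [0.516 0.265 0.111] F [-0.482 -0.673 -3.634] t 16.6
```

{"api": "servo_tool", "payload": {"increments": [[0,0,0.3,0,0,0,1],[0,0,0.1,0,0,0,1],[0,0,0.1,0,0,0,1],[0,0,0,0,0,0,1],[0,0,0,0,0,0,1]]}}

```text
clock: 17.1
position: [0.516, 0.2648, 0.1069]
ee_rot: [0.0, 0.725, 0.688, 0.0]
contact_force: [0.7, -0.5, -3.3]
width: 0.0374
gripper_force: 50.5
```

{"api": "servo_tool", "payload": {"increments": [[0,0,0.1,0,0,0,1],[0,0,0,0,0,0,1],[0,0,0,0,0,0,1],[0,0,0,0,0,0,1],[0,0,0,0,0,0,1]]}}

```text
clock: 17.6
position: [0.5162, 0.2649, 0.106]
ee_rot: [0.0, 0.725, 0.688, 0.0]
contact_force: [-0.4, 1.3, -1.4]
width: 0.0371
gripper_force: 50.5
```

{"api": "servo_tool", "payload": {"increments": [[0,0,0.1,0,0,0,1],[0,0,0,0,0,0,0.6],[0,0,0,0,0,0,0],[0,0,0,0,0,0,-1],[0,0,0,0,0,0,-1]]}}

```text
clock: 18.1
position: [0.5161, 0.2647, 0.1047]
ee_rot: [0.0, 0.725, 0.688, 0.0]
contact_force: [-1.7, -0.9, 0.1]
width: 0.0702
gripper_force: 0.0
```

{"api": "servo_tool", "payload": {"increments": [[0,0,0,0,0,0,-1],[0,0,-1,0,0,0,-1],[0,0,-3,0,0,0,-1],[0,0,-4,0,0,0,-1],[0,0,-4,0,0,0,-1]]}}

```text
clock: 18.6
position: [0.5157, 0.2647, 0.2265]
ee_rot: [-0.0, 0.725, 0.688, -0.0]
contact_force: [1.6, 0.2, 0.6]
width: 0.0856
gripper_force: 0.0
```

{"api": "servo_tool", "payload": {"increments": [[-3,0.8,0,0,0,0,-1],[-4,1.2,0,0,0,0,-1],[-4,1.2,0,0,0,0,-1],[-4,1.2,0,0,0,0,-1],[-4,1.2,0,0,0,0,-1]]}}

```text
clock: 19.1
position: [0.5623, 0.0706, 0.2258]
ee_rot: [0.0, 0.725, 0.688, 0.001]
contact_force: [1.5, 0.5, -0.4]
width: 0.0851
gripper_force: 0.0
```

{"api": "servo_tool", "payload": {"increments": [[-4,1.2,0,0,0,0,-1],[-3,1,0,0,0,0,-1],[-1,0.2,0,0,0,0,-1],[0,0,0,0,0,0,-1],[0,0,0,0,0,0,-1]]}}

```text
clock: 19.6
position: [0.5814, -0.0081, 0.225]
ee_rot: [-0.001, 0.725, 0.688, 0.0]
contact_force: [-0.4, 0.5, -0.6]
width: 0.0856
gripper_force: 0.0
```

```bash
python3 - <<'E'
from h import *
snap('wrist','w4')
for l,z in [('magazine_center',.056)]:
  for r in finder.silhouettes(l,'wrist')[:3]:
    c,s,a=rect('wrist',r['region'],z); print(l,round(r['p'],2),np.array(r['box']),np.array(c),np.array(s),round(a,1))
  for r in finder.tip_of(l,'wrist')[:3]: print(r['p'],r['at'],at('wrist',r['at'],.031))
go([.594,-.011,.033],np.radians(-3.4))
snap('top','t4')
for l,z in [('carton_center',.0545),('volume_center',.07),('loupe',.004)]: 
  for r in finder.tip_of(l,'top')[:2]: print(l,r['p'],at('top',r['at'],z))
E
```

```text
magazine_center 0.97 [339.6 204.7  69.8 215.2] [ 0.595 -0.011] [0.188 0.054] 86.5
magazine_center 0.79 [551.9 243.7 176.2 195.2] [ 0.796 -0.049] [0.183 0.087] 52.3
magazine_center 0.71 [501.6  27.4 118.2  50.7] [0.719 0.126] [0.033 0.085] 87.0
0.93 [562.8, 245.5] [ 0.81  -0.058  0.031]
0.89 [337.6, 211.2] [ 0.599 -0.013  0.031]
shift [-0.294  1.277 19.201] rz 0.5012321617829514 tilt [ 0.     0.001 -1.   ] w 0.08552975174421222 pos [ 0.581 -0.008  0.225] F [ 0.284 -0.093 -0.313] t 19.75
carton_center 0.93 [0.527 0.385 0.054]
carton_center 0.72 [ 0.591 -0.014  0.054]
volume_center 0.82 [0.521 0.263 0.07 ]
loupe 0.62 [0.596 0.291 0.004]
```

View pics/w4.png

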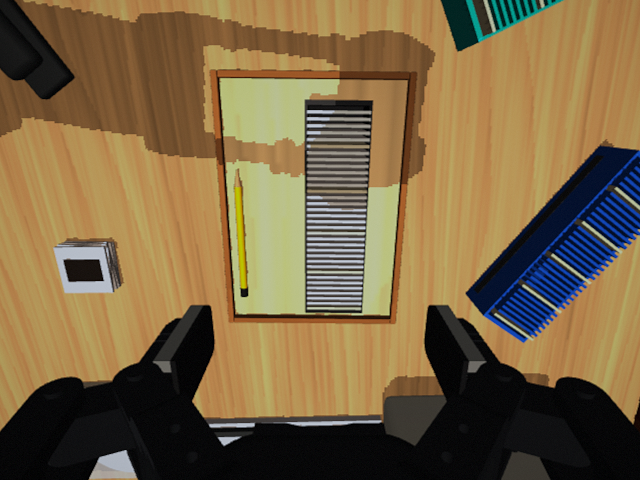

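View pics/t4.png

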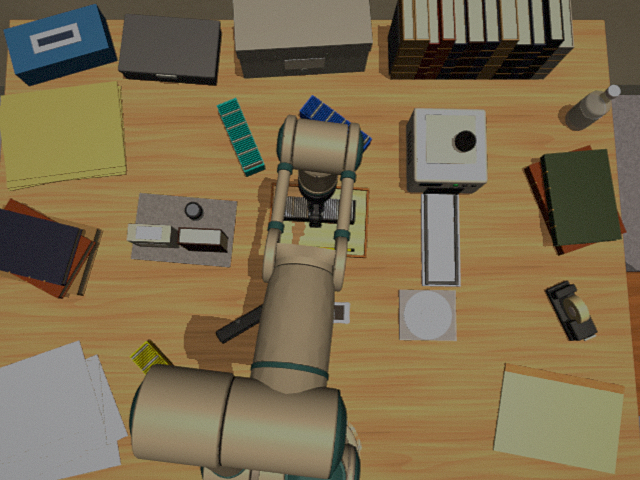

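The volume and carton stand upright on the pad at (203,240) and (152,236), and the loupe at (194,211) has not moved. The magazine is alone in the back row at (338,206), with clear tray on both sides. I go down onto it now.

{"api": "servo_tool", "payload": {"increments": [[-0.1,0.5,2,0,0,0.5,-1],[-0.1,0.5,3,0,0,0,-1],[-0.1,0.4,3,0,0,0,-1],[0,0,3,0,0,0,-1],[0,0,3,0,0,0,-1]]}}

```text
clock: 20.45
position: [0.5957, -0.0125, 0.0838]
ee_rot: [0.0, 0.728, 0.685, 0.0]
contact_force: [1.2, 0.1, 0.0]
width: 0.0852
gripper_force: 0.0
```

{"api": "servo_tool", "payload": {"increments": [[0,0,2,0,0,0,-1],[0,0,1.5,0,0,0,-1],[0,0,1,0,0,0,-1],[0,0,0.5,0,0,0,-1],[0,0,0,0,0,0,-1]]}}

```text
clock: 20.95
position: [0.5955, -0.0127, 0.0345]
ee_rot: [-0.0, 0.728, 0.685, -0.0]
contact_force: [-0.4, 0.3, 0.2]
width: 0.0852
gripper_force: 0.0
```

```bash
python3 - <<'E'
from h import *
snap('wrist','w5')
go([.595,-.011,.033],np.radians(-3.4)); print(tool()[0]['qpos'])
E
```

```text
shift [ 0.17  -0.104  0.215] rz -0.08936103332683842 tilt [ 0.001 -0.    -1.   ] w 0.08553319524100308 pos [ 0.596 -0.013  0.035] F [-0.179 -0.021 -0.425] t 21.0
[-0.138  0.484  1.736  0.     0.921 -0.077]
```

View pics/w5.png

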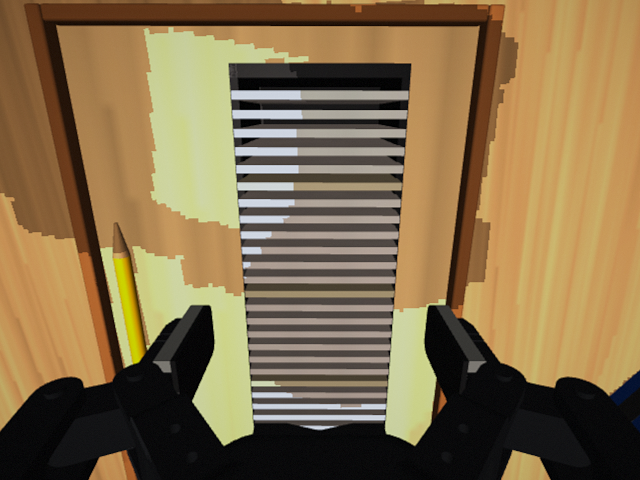

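The magazine is centred: its edges are at columns 240 and 395, between the fingers at 211 and 427. The pencil is clear, so I grip and lift.

{"api": "servo_tool", "payload": {"increments": [[0.1,0,0.1,0,0,0,0],[0,0,0,0,0,0,0.5],[0,0,0,0,0,0,1],[0,0,0,0,0,0,1],[0,0,0,0,0,0,1]], "squeeze": 45}}

```text
clock: 21.5
position: [0.5962, -0.0119, 0.0347]
ee_rot: [0.001, 0.728, 0.685, 0.001]
contact_force: [-1.0, 0.4, 5.7]
width: 0.0531
gripper_force: 49.7
```

{"api": "servo_tool", "payload": {"increments": [[0,0,0,0,0,0,1],[0,0,0,0,0,0,1],[0,0,-0.3,0,0,0,1],[0,0,-0.5,0,0,0,1],[0,0,-0.7,0,0,0,1]]}}

```text
clock: 22.0
position: [0.5948, -0.0118, 0.0484]
ee_rot: [-0.001, 0.728, 0.685, -0.001]
contact_force: [0.0, 0.2, -2.4]
width: 0.0531
gripper_force: 48.8
```

{"api": "servo_tool", "payload": {"increments": [[0,0,-1,0,0,0,1],[0,0,-1.5,0,0,0,1],[0,0,-1.5,0,0,0,1],[0,0,-1.5,0,0,0,1],[0,0,-1.5,0,0,0,1]]}}

```text
clock: 22.5
position: [0.5956, -0.0119, 0.1201]
ee_rot: [0.0, 0.728, 0.685, 0.0]
contact_force: [-0.6, -0.7, -3.4]
width: 0.0528
gripper_force: 48.7
```

```bash
python3 - <<'E'
from h import *
go([.525,-.325,.15],np.radians(87.8))
snap('top')
# track: dark inner edges; fit bright floor
im=optics.get_image('top'); cv2.imwrite('pics/tr.png',cv2.resize(im[180:295,410:475,::-1],None,fx=5,fy=5,interpolation=cv2.INTER_CUBIC))
E
```

```text
shift [-31.687  -5.134  -2.995] rz 88.6987164644134 tilt [ 0.001 -0.    -1.   ] w 0.05276468639377425 pos [ 0.596 -0.012  0.12 ] F [-0.571 -0.652 -3.388] t 22.5
```

View pics/tr.png

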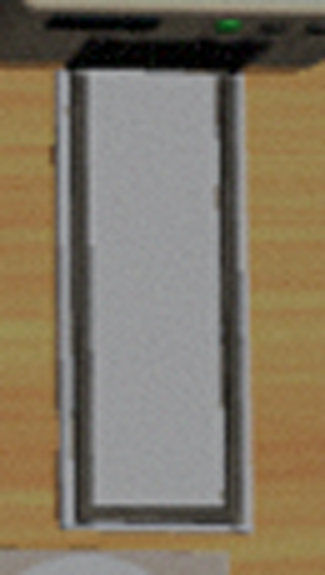

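```bash
python3 - <<'E'
from h import *
for y,cols in [(140,(60,72,92,218,240,246)),(480,(63,76,93,226,242,250))]:
    for z in (.008,.023): print(y,z,[np.round(at('top',(410+c/5-.4,180+y/5-.4),z)[:2],4).tolist() for c in cols])
for y in (70,506,522,530): print(y,[at('top',(410+160/5-.4,180+y/5-.4),z) for z in (.008,.023)])
for r in finder.tip_of('scanner','top'): print(r['p'],r['at'],at('top',r['at'],0))
E
```

```text
140 0.008 [[0.6037, -0.2827], [0.6037, -0.2888], [0.6036, -0.2991], [0.6032, -0.3637], [0.6031, -0.375], [0.6031, -0.3781]]
140 0.023 [[0.6006, -0.2795], [0.6005, -0.2856], [0.6005, -0.2958], [0.6, -0.3598], [0.6, -0.3709], [0.6, -0.374]]
480 0.008 [[0.4297, -0.2778], [0.4296, -0.2844], [0.4296, -0.293], [0.429, -0.3601], [0.4289, -0.3681], [0.4288, -0.3722]]
480 0.023 [[0.4284, -0.2748], [0.4283, -0.2812], [0.4282, -0.2897], [0.4277, -0.3561], [0.4276, -0.3641], [0.4275, -0.3681]]
70 [array([ 0.64 , -0.335,  0.008]), array([ 0.636, -0.332,  0.023])]
506 [array([ 0.416, -0.326,  0.008]), array([ 0.415, -0.323,  0.023])]
522 [array([ 0.408, -0.326,  0.008]), array([ 0.407, -0.322,  0.023])]
530 [array([ 0.404, -0.326,  0.008]), array([ 0.403, -0.322,  0.023])]
0.65 [439.8, 239.3] [ 0.523 -0.328  0.   ]
```

The track's inner edges fit the 68 mm width and 225 mm length, with the origin at about (0.525, -0.328) and yaw about -1.6°. I turn the magazine a quarter turn, pull it in x, then move across.

{"api": "servo_tool", "payload": {"increments": [[0,0,-0.5,0,0,-3,1],[0,0,-0.5,0,0,-5,1],[0,0,-0.5,0,0,-7,1],[0,0,-0.5,0,0,-7,1],[0,0,-0.5,0,0,-7,1]]}}

```text
clock: 23.15
position: [0.5948, -0.0118, 0.1428]
ee_rot: [-0.001, 0.531, 0.847, -0.0]
contact_force: [1.0, -0.4, -1.5]
width: 0.053
gripper_force: 48.7
```

{"api": "servo_tool", "payload": {"increments": [[0,0,0,0,0,-7,1],[0,0,0,0,0,-7,1],[0,0,0,0,0,-7,1],[0,0,0,0,0,-7,1],[0,0,0,0,0,-7,1]]}}

```text
clock: 23.65
position: [0.5949, -0.0118, 0.1427]
ee_rot: [-0.001, 0.252, 0.968, -0.0]
contact_force: [0.2, -0.5, -3.0]
width: 0.0525
gripper_force: 48.7
```

{"api": "servo_tool", "payload": {"increments": [[0,0,0,0,0,-7,1],[0,0,0,0,0,-7,1],[0,0,0,0,0,-7,1],[0,0,0,0,0,-4.8,1],[0,0,0,0,0,-2,1]]}}

```text
clock: 24.15
position: [0.5948, -0.0117, 0.1427]
ee_rot: [-0.001, 0.014, 1.0, 0.0]
contact_force: [0.1, -0.5, -2.9]
width: 0.0531
gripper_force: 48.7
```

{"api": "servo_tool", "payload": {"increments": [[1,0,0,0,0,0,1],[2,0,0,0,0,0,1],[2,0,0,0,0,0,1],[1.2,0,0,0,0,0,1],[0,0,0,0,0,0,1]]}}

```text
clock: 24.65
position: [0.5311, -0.0097, 0.1435]
ee_rot: [-0.001, 0.015, 1.0, 0.0]
contact_force: [-0.2, 0.1, -1.9]
width: 0.0531
gripper_force: 48.7
```

```bash
python3 - <<'E'
from h import *
go([.525,-.328,.15],np.radians(88.4)); print(tool()[0]['qpos'])
E
```

```text
shift [ -0.348 -31.835  -0.664] rz -0.13057935676025068 tilt [-0.002  0.    -1.   ] w 0.05309788471931459 pos [ 0.531 -0.01   0.143] F [-0.231  0.066 -1.898] t 24.65
[-0.149  0.285  1.746  0.     1.113 -1.69 ]
```

{"api": "servo_tool", "payload": {"increments": [[0,-1.5,0,0,0,0,1],[0,-3,0,0,0,0,1],[0,-3,0,0,0,0,1],[0,-3,0,0,0,0,1],[0,-3,0,0,0,0,1]]}}

```text
clock: 25.15
position: [0.5307, -0.1476, 0.1438]
ee_rot: [0.001, 0.015, 1.0, -0.001]
contact_force: [0.5, -0.8, -1.7]
width: 0.053
gripper_force: 48.7
```

{"api": "servo_tool", "payload": {"increments": [[0,-3,0,0,0,0,1],[0,-3,0,0,0,0,1],[0,-3,0,0,0,0,1],[-0.1,-3,0,0,0,0,1],[-0.1,-3,0,0,0,0,1]]}}

```text
clock: 25.65
position: [0.5277, -0.298, 0.1437]
ee_rot: [0.001, 0.015, 1.0, -0.001]
contact_force: [1.0, -0.4, -2.7]
width: 0.0531
gripper_force: 48.7
```

{"api": "servo_tool", "payload": {"increments": [[-0.1,-2.3,0,0,0,0,1],[0,-1,0,0,0,0,1],[0,0,1,0,0,0,1],[0,0,2,0,0,0,1],[0,0,1,0,0,0,1]]}}

```text
clock: 26.15
position: [0.5261, -0.3261, 0.1015]
ee_rot: [-0.001, 0.015, 1.0, 0.002]
contact_force: [-1.4, 1.3, -2.5]
width: 0.0534
gripper_force: 48.7
```

{"api": "servo_tool", "payload": {"increments": [[0,0,1,0,0,0,1],[0,0,1,0,0,0,1],[0,0,0.5,0,0,0,1],[0,0,0,0,0,0,1],[0,0,0,0,0,0,1]]}}

```text
clock: 26.65
position: [0.5275, -0.328, 0.0791]
ee_rot: [0.0, 0.015, 1.0, -0.0]
contact_force: [1.5, 0.5, -1.9]
width: 0.0528
gripper_force: 48.7
```

```bash
python3 - <<'E'
from h import *
snap('wrist','w6')
go([.525,-.328,.038],np.radians(88.4))
M=tool()[1]; s=tool()[0]
# predicted pixels of rail inner top edges
for yo in (.034,-.034): print([proj('wrist',[.525+xo*.9996+yo*.028,-.328-xo*.028+yo,.023]) for xo in (-.11,-.09,-.05)])
E
```

```text
shift [0.267 0.014 4.134] rz -0.09193308771435227 tilt [ 0.001 -0.001 -1.   ] w 0.052992162600169083 pos [ 0.528 -0.328  0.079] F [ 0.52  -0.447 -2.591] t 26.7
[array([391.429,  38.642]), array([388.89 ,  85.318]), array([384.318, 169.372])]
[array([243.978,  38.797]), array([246.682,  85.461]), array([251.553, 169.495])]
```

View pics/w6.png

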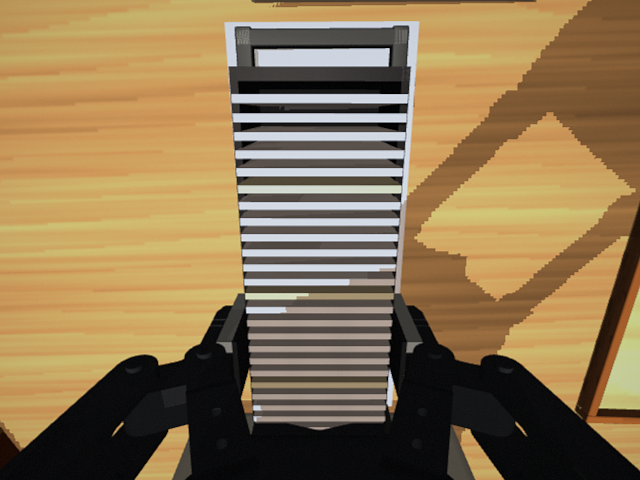

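The rails' inner edges are at columns 252 and 393 at row 45, so the track centre is at about 322. The magazine is centred at 320, which makes it about 1.5 mm off to the left. I correct that and lower it.

{"api": "servo_tool", "payload": {"increments": [[0,0.15,0.5,0,0,0,1],[0,0,1,0,0,0,1],[0,0,1,0,0,0,1],[0,0,0.8,0,0,0,1],[0,0,0.3,0,0,0,1]]}}

```text
clock: 27.2
position: [0.5264, -0.3259, 0.0411]
ee_rot: [-0.001, 0.015, 1.0, 0.001]
contact_force: [0.4, 0.2, -1.9]
width: 0.0531
gripper_force: 48.7
```

{"api": "servo_tool", "payload": {"increments": [[0,0,0.1,0,0,0,1],[0,0,0.1,0,0,0,1],[0,0,0,0,0,0,1],[0,0,0.1,0,0,0,1],[0,0,0,0,0,0,1]]}}

```text
clock: 27.7
position: [0.5273, -0.3265, 0.0399]
ee_rot: [0.0, 0.015, 1.0, -0.0]
contact_force: [-0.3, 1.0, -1.5]
width: 0.0529
gripper_force: 48.7
```

```bash
python3 - <<'E'
from h import *
go([.525,-.328,.038],np.radians(88.4))
snap('wrist','w7')
E
```

```text
shift [ 0.228 -0.157  0.191] rz -0.10122459844251352 tilt [ 0. -0. -1.] w 0.05294530506575573 pos [ 0.527 -0.326  0.04 ] F [-0.325  1.026 -1.492] t 27.7
```

View pics/w7.png

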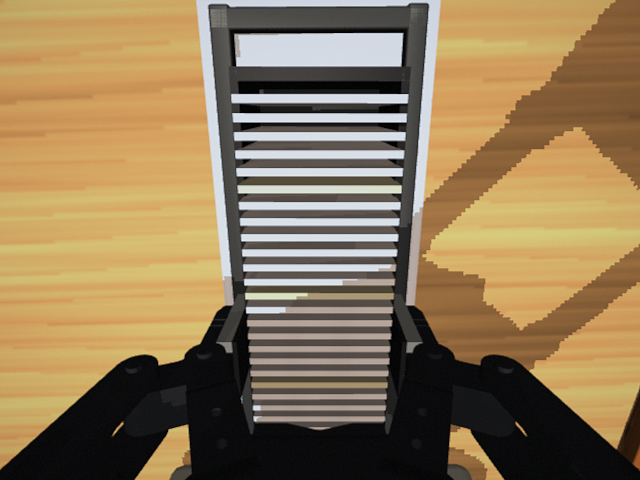

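The magazine sits centred between the rails (234 and 404 at row 50, magazine 231 to 410 at its higher wall top). I ease it down until it touches.

{"api": "servo_tool", "payload": {"increments": [[0,0,0.1,0,0,0,1],[0,0,0,0,0,0,1],[0,0,0.1,0,0,0,1],[0,0,0,0,0,0,1],[0,0,0,0,0,0,1]]}}

```text
clock: 28.25
position: [0.5273, -0.3265, 0.0387]
ee_rot: [0.0, 0.015, 1.0, -0.0]
contact_force: [-2.5, 1.0, 6.3]
width: 0.0531
gripper_force: 49.7
```

{"api": "servo_tool", "payload": {"increments": [[0,0,0.1,0,0,0,1],[0,0,0,0,0,0,1],[0,0,0,0,0,0,1],[0,0,0,0,0,0,1],[0,0,0,0,0,0,1]]}}

```text
clock: 28.75
position: [0.5273, -0.3265, 0.0387]
ee_rot: [0.0, 0.015, 1.0, -0.0]
contact_force: [-2.9, 1.6, 10.9]
width: 0.0531
gripper_force: 50.2
```

{"api": "servo_tool", "payload": {"increments": [[0,0,-0.2,0,0,0,1],[0,0,0,0,0,0,0.6],[0,0,0,0,0,0,0],[0,0,0,0,0,0,-1],[0,0,0,0,0,0,-1]]}}

```text
clock: 29.25
position: [0.5274, -0.3265, 0.0386]
ee_rot: [0.0, 0.015, 1.0, 0.0]
contact_force: [-0.0, -0.6, 0.5]
width: 0.0797
gripper_force: 0.0
```

{"api": "servo_tool", "payload": {"increments": [[0,0,0,0,0,0,-1],[0,0,-1,0,0,0,-1],[0,0,-4,0,0,0,-1],[0,0,-4.5,0,0,0,-1],[0,0,-4.5,0,0,0,-1]]}}

```text
clock: 29.75
position: [0.5271, -0.3263, 0.1808]
ee_rot: [-0.0, 0.015, 1.0, 0.0]
contact_force: [0.7, -0.0, 0.2]
width: 0.0858
gripper_force: 0.0
```

{"api": "servo_tool", "payload": {"increments": [[0,2,-4,0,0,0,-1],[0,4,0,0,0,0,-1],[0,4,0,0,0,0,-1],[0,4,0,0,0,0,-1],[0,4,0,0,0,0,-1]]}}

```text
clock: 30.25
position: [0.5325, -0.1451, 0.2198]
ee_rot: [0.001, 0.015, 1.0, -0.0]
contact_force: [0.6, -0.3, 0.8]
width: 0.0853
gripper_force: 0.0
```

{"api": "servo_tool", "payload": {"increments": [[0,4,0,0,0,0,-1],[0,4,0,0,0,0,-1],[0,4,0,0,0,0,-1],[0,4,0,0,0,0,-1],[0,4,0,0,0,0,-1]]}}

```text
clock: 30.75
position: [0.5384, 0.055, 0.2198]
ee_rot: [0.001, 0.015, 1.0, 0.0]
contact_force: [0.4, -0.1, -0.4]
width: 0.0854
gripper_force: 0.0
```

{"api": "servo_tool", "payload": {"increments": [[0,0,0,0,0,8,-1],[0,0,0,0,0,8,-1],[0,0,0,0,0,8,-1],[0,0,0,0,0,8,-1],[0,0,0,0,0,8,-1]]}}

```text
clock: 31.25
position: [0.5385, 0.0535, 0.2196]
ee_rot: [0.0, 0.358, 0.934, 0.0]
contact_force: [-0.6, -0.5, -0.2]
width: 0.0852
gripper_force: 0.0
```

{"api": "servo_tool", "payload": {"increments": [[0,0,0,0,0,8,-1],[0,0,0,0,0,8,-1],[0,0,0,0,0,8,-1],[0,0,0,0,0,8,-1],[0,0,0,0,0,8,-1]]}}

```text
clock: 31.75
position: [0.5385, 0.0534, 0.2196]
ee_rot: [0.0, 0.656, 0.755, 0.0]
contact_force: [0.1, -0.3, -0.5]
width: 0.0857
gripper_force: 0.0
```

{"api": "servo_tool", "payload": {"increments": [[0,0,0,0,0,8,-1],[0,0,0,0,0,3.5,-1],[0,0,0,0,0,0,-1],[0,0,0,0,0,0,-1],[0,0,0,0,0,0,-1]]}}

```text
clock: 32.25
position: [0.5385, 0.0534, 0.2191]
ee_rot: [0.0, 0.726, 0.687, 0.0]
contact_force: [-0.5, 0.0, 0.7]
width: 0.0858
gripper_force: 0.0
```

```bash
python3 - <<'E'
from h import *
go([.5161,.2648,.1055],np.radians(-3.05))
im=snap('top','t8')
for l,z in [('magazine_center',.035),('scanner',0),('carton_center',.0545),('volume_center',.07)]: 
  for r in finder.tip_of(l,'top')[:4]: print(l,r['p'],at('top',r['at'],z))
E
```

```text
shift [20.985 -3.404 11.362] rz -0.09784761551358656 tilt [ 0.  0. -1.] w 0.08576117480873592 pos [0.539 0.053 0.219] F [-0.471  0.03   0.714] t 32.25
magazine_center 0.96 [0.187 0.351 0.035]
magazine_center 0.92 [ 0.525 -0.33   0.035]
magazine_center 0.9 [0.782 0.18  0.035]
magazine_center 0.87 [ 0.81  -0.065  0.035]
scanner 0.71 [ 0.522 -0.321  0.   ]
carton_center 0.93 [0.529 0.384 0.054]
carton_center 0.39 [0.551 0.307 0.054]
volume_center 0.71 [ 0.516 -0.315  0.07 ]
volume_center 0.69 [0.514 0.257 0.07 ]
```

View pics/t8.png

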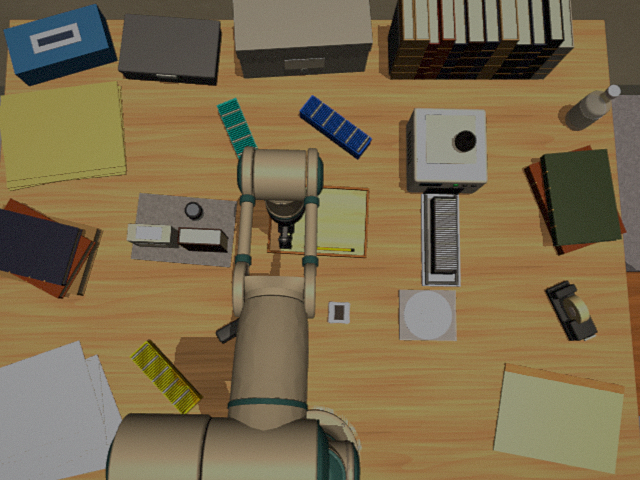

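The magazine lies in the track at (442,237), and the volume and carton are still on the pad at (203,240) and (152,236). I fetch the volume now.

{"api": "servo_tool", "payload": {"increments": [[3,-0.6,0,0,0,0,-1],[4.5,-0.7,0,0,0,0,-1],[4.5,-0.7,0,0,0,0,-1],[4.5,-0.7,0,0,0,0,-1],[3,-0.4,0,0,0,0,-1]]}}

```text
clock: 33.0
position: [0.5178, 0.2526, 0.2188]
ee_rot: [-0.0, 0.726, 0.688, 0.0]
contact_force: [0.5, -0.2, -0.1]
width: 0.0852
gripper_force: 0.0
```

{"api": "servo_tool", "payload": {"increments": [[1.5,-0.3,0,0,0,0,-1],[0,0,1,0,0,0,-1],[0,0,2,0,0,0,-1],[0,0,2,0,0,0,-1],[0,0,1,0,0,0,-1]]}}

```text
clock: 33.5
position: [0.5153, 0.2626, 0.1564]
ee_rot: [-0.0, 0.727, 0.687, -0.002]
contact_force: [-0.9, -1.0, -0.6]
width: 0.0852
gripper_force: 0.0
```

```bash
python3 - <<'E'
from h import *
go([.5161,.2648,.1055],np.radians(-3.05))
E
```

```text
shift [0.24  0.087 5.093] rz -0.22654085581434913 tilt [-0.004 -0.002 -1.   ] w 0.08523963364599314 pos [0.515 0.263 0.156] F [-0.911 -0.961 -0.55 ] t 33.5
```

{"api": "servo_tool", "payload": {"increments": [[0.1,0.1,1.5,0,0,0,-1],[0,0,1.5,0,0,0,-1],[0,0,1.3,0,0,0,-1],[0,0,0.7,0,0,0,-1],[0,0,0,0,0,0,-1]]}}

```text
clock: 34.0
position: [0.5168, 0.2651, 0.1078]
ee_rot: [-0.0, 0.727, 0.687, -0.001]
contact_force: [-0.0, -0.4, 0.2]
width: 0.0853
gripper_force: 0.0
```

{"api": "servo_tool", "payload": {"increments": [[0,0,0,0,0,0,0],[0,0,0,0,0,0,0.5],[0,0,0,0,0,0,1],[0,0,0,0,0,0,1],[0,0,0,0,0,0,1]], "squeeze": 50}}

```text
clock: 34.5
position: [0.5172, 0.2661, 0.1096]
ee_rot: [-0.0, 0.727, 0.687, 0.0]
contact_force: [-1.6, -0.0, 5.2]
width: 0.0376
gripper_force: 50.9
```

{"api": "servo_tool", "payload": {"increments": [[0,0,0,0,0,0,1],[0,0,0,0,0,0,1],[0,0,-0.5,0,0,0,1],[0,0,-0.5,0,0,0,1],[0,0,0,0,0,0,1]]}}

```text
clock: 35.0
position: [0.5179, 0.266, 0.1192]
ee_rot: [0.0, 0.727, 0.687, 0.001]
contact_force: [0.1, -1.3, -3.0]
width: 0.0373
gripper_force: 50.2
```

```bash
python3 - <<'E'
from h import *
go([.5352,-.0687,.1055],np.radians(-3.1))
E
```

```text
shift [-33.323   3.596   1.361] rz -0.09812377080355361 tilt [ 0.001  0.    -1.   ] w 0.03733605878383492 pos [0.518 0.266 0.119] F [ 0.12  -1.254 -3.037] t 35.0
```

{"api": "servo_tool", "payload": {"increments": [[0,0,-1,0,0,0,1],[0,0,-1.5,0,0,0,1],[0,0,-1.5,0,0,0,1],[0,0,-1.5,0,0,0,1],[0,0,-0.5,0,0,0,1]]}}

```text
clock: 35.5
position: [0.5184, 0.2663, 0.1808]
ee_rot: [0.001, 0.727, 0.687, 0.002]
contact_force: [0.8, -0.0, -3.4]
width: 0.0373
gripper_force: 50.7
```

{"api": "servo_tool", "payload": {"increments": [[-2,0.2,0,0,0,0,1],[-3,0.4,0,0,0,0,1],[-3,0.4,0,0,0,0,1],[-3,0.4,0,0,0,0,1],[-3,0.4,0,0,0,0,1]]}}

```text
clock: 36.0
position: [0.5272, 0.124, 0.1786]
ee_rot: [-0.0, 0.726, 0.687, -0.0]
contact_force: [-0.2, 0.3, -3.5]
width: 0.0371
gripper_force: 50.5
```

{"api": "servo_tool", "payload": {"increments": [[-3,0.4,0,0,0,0,1],[-3,0.3,0,0,0,0,1],[-3,0.3,0,0,0,0,1],[-3,0.3,0,0,0,0,1],[-3,0.3,0,0,0,0,1]]}}

```text
clock: 36.5
position: [0.5348, -0.0268, 0.1786]
ee_rot: [-0.0, 0.727, 0.687, -0.0]
contact_force: [-0.1, -0.6, -3.1]
width: 0.0373
gripper_force: 50.5
```

{"api": "servo_tool", "payload": {"increments": [[-2.5,0.1,0,0,0,0,1],[-1.6,0,0,0,0,0,1],[0,0,1,0,0,0,1],[0,0,1.5,0,0,0,1],[0,0,1.5,0,0,0,1]]}}

```text
clock: 37.0
position: [0.5335, -0.0654, 0.1378]
ee_rot: [-0.001, 0.727, 0.687, 0.0]
contact_force: [-0.3, 0.5, -3.3]
width: 0.0375
gripper_force: 50.5
```

{"api": "servo_tool", "payload": {"increments": [[0,0,1,0,0,0,1],[0,0,0.5,0,0,0,1],[0,0,0.3,0,0,0,1],[0,0,0,0,0,0,1],[0,0,0,0,0,0,1]]}}

```text
clock: 37.5
position: [0.5343, -0.0665, 0.1213]
ee_rot: [0.0, 0.727, 0.687, 0.0]
contact_force: [-0.1, 0.0, -2.6]
width: 0.0376
gripper_force: 50.4
```

```bash
python3 - <<'E'
from h import *
go([.5355,-.0675,.1095],np.radians(-3.1))
E
```

```text
shift [-0.093  0.126  1.178] rz -0.08913153942508245 tilt [ 0.001 -0.    -1.   ] w 0.03760464790097218 pos [ 0.534 -0.066  0.121] F [-0.135  0.025 -2.552] t 37.5
```

{"api": "servo_tool", "payload": {"increments": [[-0.1,0.1,0.4,0,0,0,1],[0,0,0.4,0,0,0,1],[0,0,0.2,0,0,0,1],[0,0,0.1,0,0,0,1],[0,0,0,0,0,0,1]]}}

```text
clock: 38.0
position: [0.5347, -0.0676, 0.1098]
ee_rot: [-0.0, 0.727, 0.687, 0.0]
contact_force: [-0.4, -0.8, -3.4]
width: 0.0378
gripper_force: 50.7
```

{"api": "servo_tool", "payload": {"increments": [[0,0,0.1,0,0,0,1],[0,0,0,0,0,0,1],[0,0,0,0,0,0,1],[0,0,0,0,0,0,1],[0,0,0,0,0,0,1]]}}

```text
clock: 38.5
position: [0.5349, -0.0677, 0.1096]
ee_rot: [0.0, 0.727, 0.687, 0.0]
contact_force: [-2.1, 0.6, 5.9]
width: 0.0372
gripper_force: 51.4
```

{"api": "servo_tool", "payload": {"increments": [[0,0,-0.1,0,0,0,1],[0,0,0,0,0,0,0.6],[0,0,0,0,0,0,0],[0,0,0,0,0,0,-1],[0,0,0,0,0,0,-1]]}}

```text
clock: 39.0
position: [0.535, -0.0677, 0.1098]
ee_rot: [0.0, 0.727, 0.687, 0.0]
contact_force: [0.3, 0.5, -0.3]
width: 0.0702
gripper_force: 0.0
```

{"api": "servo_tool", "payload": {"increments": [[0,0,0,0,0,0,-1],[0,0,-1,0,0,0,-1],[0,0,-3,0,0,0,-1],[0,0,-3,0,0,0,-1],[0,0,-3,0,0,0,-1]]}}

```text
clock: 39.5
position: [0.5348, -0.0676, 0.2116]
ee_rot: [0.0, 0.727, 0.687, 0.0]
contact_force: [1.2, 0.2, 0.8]
width: 0.0853
gripper_force: 0.0
```

{"api": "servo_tool", "payload": {"increments": [[2,-0.2,0,0,0,0,-1],[4,-0.3,0,0,0,0,-1],[4,-0.3,0,0,0,0,-1],[4,-0.3,0,0,0,0,-1],[4,-0.3,0,0,0,0,-1]]}}

```text
clock: 40.0
position: [0.5308, 0.1143, 0.2108]
ee_rot: [0.0, 0.727, 0.687, 0.001]
contact_force: [0.9, 1.6, 0.3]
width: 0.0852
gripper_force: 0.0
```

{"api": "servo_tool", "payload": {"increments": [[4,-0.3,0,0,0,0,-1],[4,-0.3,0,0,0,0,-1],[4,-0.3,0,0,0,0,-1],[4,-0.3,0,0,0,0,-1],[4,-0.3,0,0,0,0,-1]]}}

```text
clock: 40.5
position: [0.5269, 0.3152, 0.2108]
ee_rot: [0.0, 0.727, 0.687, 0.001]
contact_force: [1.0, -0.2, -0.3]
width: 0.0856
gripper_force: 0.0
```

{"api": "servo_tool", "payload": {"increments": [[4,0,0,0,0,0,-1],[3,0,0,0,0,0,-1],[0,0,2,0,0,0,-1],[0,0,2,0,0,0,-1],[0,0,1,0,0,0,-1]]}}

```text
clock: 41.0
position: [0.5301, 0.3833, 0.1586]
ee_rot: [-0.0, 0.726, 0.687, -0.001]
contact_force: [0.4, -1.6, 0.1]
width: 0.0852
gripper_force: 0.0
```

```bash
python3 - <<'E'
from h import *
go([.5292,.3853,.0806],np.radians(-3.1))
E
```

```text
shift [ 0.201 -0.082  7.799] rz -0.055508533229840396 tilt [-0.002 -0.001 -1.   ] w 0.08515913474359098 pos [0.53  0.383 0.159] F [ 0.398 -1.617  0.084] t 41.0
```

{"api": "servo_tool", "payload": {"increments": [[0,0,2,0,0,0,-1],[0,0,2,0,0,0,-1],[0,0,2,0,0,0,-1],[0,0,1.2,0,0,0,-1],[0,0,0.5,0,0,0,-1]]}}

```text
clock: 41.5
position: [0.5306, 0.3829, 0.082]
ee_rot: [-0.0, 0.727, 0.687, -0.001]
contact_force: [0.5, -0.7, 0.1]
width: 0.0852
gripper_force: 0.0
```

{"api": "servo_tool", "payload": {"increments": [[0,0,0,0,0,0,-1],[0,0,0,0,0,0,0],[0,0,0,0,0,0,0.5],[0,0,0,0,0,0,1],[0,0,0,0,0,0,1]], "squeeze": 40}}

```text
clock: 42.0
position: [0.5309, 0.3836, 0.0838]
ee_rot: [-0.0, 0.727, 0.687, 0.001]
contact_force: [-0.8, 0.0, 3.8]
width: 0.0406
gripper_force: 40.8
```

{"api": "servo_tool", "payload": {"increments": [[0,0,0,0,0,0,1],[0,0,0,0,0,0,1],[0,0,0,0,0,0,1],[0,0,0,0,0,0,1],[0,0,0,0,0,0,1]]}}

```text
clock: 42.5
position: [0.531, 0.3836, 0.0839]
ee_rot: [-0.0, 0.727, 0.687, 0.001]
contact_force: [-2.5, 0.2, 7.0]
width: 0.0408
gripper_force: 40.9
```

```bash
python3 - <<'E'
from h import *
go([.5423,.045,.0803],np.radians(-3.1))
E
```

```text
shift [-33.745   3.022   0.328] rz -0.09912252626344298 tilt [ 0.001  0.001 -1.   ] w 0.0408064830433777 pos [0.531 0.384 0.084] F [-2.492  0.178  7.044] t 42.5
```

{"api": "servo_tool", "payload": {"increments": [[0,0,-0.5,0,0,0,1],[0,0,-1,0,0,0,1],[0,0,-1.5,0,0,0,1],[0,0,-1.5,0,0,0,1],[0,0,-1.5,0,0,0,1]]}}

```text
clock: 43.0
position: [0.531, 0.3832, 0.1435]
ee_rot: [0.0, 0.727, 0.687, -0.0]
contact_force: [0.4, 0.3, -1.2]
width: 0.0404
gripper_force: 40.5
```

{"api": "servo_tool", "payload": {"increments": [[-2,0.2,0,0,0,0,1],[-3,0.3,0,0,0,0,1],[-3,0.3,0,0,0,0,1],[-3,0.3,0,0,0,0,1],[-3,0.3,0,0,0,0,1]]}}

```text
clock: 43.5
position: [0.5364, 0.2402, 0.1422]
ee_rot: [0.0, 0.727, 0.687, -0.001]
contact_force: [0.6, -0.0, -2.1]
width: 0.0408
gripper_force: 40.5
```

{"api": "servo_tool", "payload": {"increments": [[-3,0.3,0,0,0,0,1],[-3,0.3,0,0,0,0,1],[-3,0.3,0,0,0,0,1],[-3,0.3,0,0,0,0,1],[-3,0.3,0,0,0,0,1]]}}

```text
clock: 44.0
position: [0.5427, 0.0897, 0.1423]
ee_rot: [-0.0, 0.727, 0.687, -0.001]
contact_force: [0.4, -0.6, -1.4]
width: 0.0406
gripper_force: 40.5
```

{"api": "servo_tool", "payload": {"increments": [[-2,0.1,0,0,0,0,1],[-1.5,0,0,0,0,0,1],[-0.9,0,0,0,0,0,1],[-0.3,0,0,0,0,0,1],[0,0,0,0,0,0,1]]}}

```text
clock: 44.5
position: [0.5419, 0.0452, 0.1427]
ee_rot: [-0.0, 0.727, 0.687, 0.0]
contact_force: [0.5, 0.4, -2.3]
width: 0.0408
gripper_force: 40.6
```

{"api": "servo_tool", "payload": {"increments": [[0,0,1,0,0,0,1],[0,0,1.5,0,0,0,1],[0,0,1.2,0,0,0,1],[0,0,0.8,0,0,0,1],[0,0,0,0,0,0,1]]}}

```text
clock: 45.0
position: [0.5409, 0.0457, 0.0962]
ee_rot: [-0.001, 0.726, 0.687, -0.001]
contact_force: [-1.2, -0.6, -1.4]
width: 0.0406
gripper_force: 40.5
```

```bash
python3 - <<'E'
from h import *
go([.5423,.0433,.083],np.radians(-3.1))
E
```

```text
shift [-0.229  0.152  1.316] rz -0.05915357237057606 tilt [-0.003  0.    -1.   ] w 0.04064116503131583 pos [0.541 0.046 0.096] F [-1.151 -0.551 -1.373] t 45.0
```

{"api": "servo_tool", "payload": {"increments": [[-0.1,0.1,0.5,0,0,0,1],[0,0,0.4,0,0,0,1],[0,0,0.2,0,0,0,1],[0,0,0,0,0,0,1],[0,0,0,0,0,0,1]]}}

```text
clock: 45.5
position: [0.5431, 0.0441, 0.087]
ee_rot: [0.0, 0.727, 0.687, 0.0]
contact_force: [-0.1, 0.0, -1.5]
width: 0.0405
gripper_force: 40.6
```

{"api": "servo_tool", "payload": {"increments": [[0,0,0.1,0,0,0,1],[0,0,0,0,0,0,1],[0,0,0.1,0,0,0,1],[0,0,0,0,0,0,1],[0,0,0,0,0,0,1]]}}

```text
clock: 46.0
position: [0.543, 0.0441, 0.0848]
ee_rot: [-0.0, 0.727, 0.687, -0.0]
contact_force: [-1.1, -0.2, -1.6]
width: 0.0405
gripper_force: 40.6
```

{"api": "servo_tool", "payload": {"increments": [[0,0,0.1,0,0,0,1],[0,0,0,0,0,0,1],[0,0,0.1,0,0,0,1],[0,0,0,0,0,0,1],[0,0,0,0,0,0,1]]}}

```text
clock: 46.5
position: [0.5431, 0.0441, 0.0838]
ee_rot: [0.0, 0.727, 0.687, 0.0]
contact_force: [-1.7, -0.7, 5.5]
width: 0.0409
gripper_force: 41.2
```

Contact. I release, retreat, and check everything.

{"api": "servo_tool", "payload": {"increments": [[0,0,-0.1,0,0,0,1],[0,0,0,0,0,0,0.6],[0,0,0,0,0,0,0],[0,0,0,0,0,0,-1],[0,0,0,0,0,0,-1]]}}

```text
clock: 47.0
position: [0.5432, 0.0441, 0.0838]
ee_rot: [0.0, 0.727, 0.687, 0.0]
contact_force: [0.5, -0.4, -0.4]
width: 0.0705
gripper_force: 0.0
```

{"api": "servo_tool", "payload": {"increments": [[0,0,0,0,0,0,-1],[0,0,-1,0,0,0,-1],[0,0,-3,0,0,0,-1],[0,0,-4,0,0,0,-1],[0,0,-4,0,0,0,-1]]}}

```text
clock: 47.5
position: [0.5427, 0.0441, 0.2056]
ee_rot: [-0.0, 0.727, 0.687, -0.0]
contact_force: [0.2, 0.1, -0.2]
width: 0.0853
gripper_force: 0.0
```

{"api": "servo_tool", "payload": {"increments": [[0,0,-3,0,0,0,-1],[2,-2,-2,0,0,0,-1],[3,-3,0,0,0,0,-1],[3,-3,0,0,0,0,-1],[3,-3,0,0,0,0,-1]]}}

```text
clock: 48.0
position: [0.4383, 0.161, 0.2549]
ee_rot: [0.0, 0.727, 0.687, 0.001]
contact_force: [0.7, 0.8, 0.1]
width: 0.0852
gripper_force: 0.0
```

{"api": "servo_tool", "payload": {"increments": [[3,-3,0,0,0,0,-1],[3,-3,0,0,0,0,-1],[3,-3,0,0,0,0,-1],[0,0,0,0,0,0,-1],[0,0,0,0,0,0,-1]]}}

```text
clock: 48.5
position: [0.354, 0.2555, 0.2546]
ee_rot: [0.001, 0.726, 0.688, 0.001]
contact_force: [0.6, -0.7, 0.0]
width: 0.0852
gripper_force: 0.0
```

```bash
python3 - <<'E'
from h import *
im=snap('top','t9')
cv2.imwrite('pics/t9c.png',cv2.resize(im[150:310,130:530,::-1],None,fx=2,fy=2,interpolation=cv2.INTER_CUBIC))
for l,z in [('magazine_center',.035),('scanner',0),('carton_center',.0545),('volume_center',.07),('loupe',.004),('pencil',.004)]: 
  for r in finder.tip_of(l,'top')[:3]: print(l,r['p'],r['at'],at('top',r['at'],z))
for l,z in [('carton_center',.105),('volume_center',.136)]:
    for r in finder.silhouettes(l,'top')[:1]:
        c,s,a=rect('top',r['region'],z); print(l,np.array(r['box']),np.array(c),np.array(s),round(a,1))
E
```

```text
magazine_center 0.89 [336.3, 131.2] [ 0.798 -0.066  0.035]
magazine_center 0.76 [444.6, 235.8] [ 0.526 -0.332  0.035]
magazine_center 0.76 [163.3, 374.9] [0.196 0.356 0.035]
scanner 0.72 [340.3, 228.6] [ 0.552 -0.074  0.   ]
scanner 0.64 [439.7, 240.1] [ 0.521 -0.328  0.   ]
scanner 0.54 [181.2, 228.6] [0.555 0.329 0.   ]
carton_center 0.72 [294.0, 229.8] [0.541 0.042 0.054]
volume_center 0.58 [341.8, 231.3] [ 0.534 -0.074  0.07 ]
volume_center 0.34 [193.9, 212.5] [0.582 0.284 0.07 ]
loupe 0.6 [197.9, 212.6] [0.595 0.287 0.004]
pencil 0.69 [327.3, 250.6] [ 0.495 -0.04   0.004]
carton_center [294.9 227.6  44.1  22.2] [0.533 0.043] [0.101 0.055] 86.5
volume_center [343.3 230.9  44.2  29.6] [ 0.522 -0.074] [0.099 0.058] 89.3
```

View pics/t9c.png

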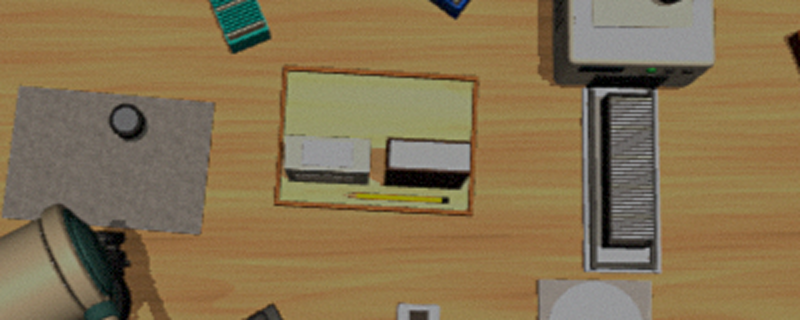

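Carton and volume match their starting pixels to about 2 mm. The loupe and pencil have not moved, and the magazine lies between the rails at (444,236).

```bash
python3 -c "
from rig import manip; print(manip.sign_off())"
```

```text
the job is handed in; nothing more can be done
None
```

I handed the job in at about 49 s of the 141 s allowed: the magazine lies flat in the scanner track, the carton and volume stand back in the tray within about 2 mm of where they started, and the loupe and pencil are where they were. The hand-in returned no verdict.

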